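# Load kiln posts into a tote and lift it by its telescoping handle

## Robot

A 6-joint arm with a two-finger parallel gripper is mounted at the origin on the work surface. World frame = base frame: x ahead of the robot, y to its left, z up, the work surface at z = 0. Lengths are in m, angles in rad, forces in N, time in s.
With the tool pointing down it reaches from about 0.25 to 0.8 m from the base axis. Payload 8.5 kg.
Tool frame: the origin (TCP) lies on the centre line of the jaws, within the pads' length; the fingertips stand robot.tip_reach ahead of it and the grasp point (between the pads) lies 5 mm behind it (robot.tip_reach is the distance from the TCP to the fingertips, in m); z points along the fingers, y is the direction in which the jaws open and shut (so a half turn about z gives the same grasp; the last joint's range is limited). The gripper opens to 85 mm and grips with 20 to 120 N. Pads are 22 mm wide; open, the fingers measure 114 mm over their backs; the gripper's body (76 mm by 85 mm) begins 54 mm behind the grasp point. The pads swing forward as they close: fully open they stand 13 mm farther back than shut.
Start: joints at [-1.305, 0.238, -0.013, 1.319, 0, 1.571], TCP at [0.138, -0.507, 0.245] pointing down, gripper open.
Joint ranges: [-2.66, 2.66], [-1.03, 1.9], [-1.14, 1.46], [-1.82, 2.27], [-1.45, 1.34], [-3.14, 3.14]. Speed limits (rad/s): [2.22, 2.22, 2.79, 3.14, 3.14, 3.14].

## Interface

Orientations are given as a unit quaternion [x, y, z, w].
In Python, from bench import robot gives the robot as it stands. The module is installed in compiled form; this text tells all that it offers.
- The arm moves only by the tool step_arm, never from a script. Its argument "rows" is a list of rows, each an object of numbers: "ax", "ay", "az": the turn, a rotation vector about the tool's x, y, z in degrees; "dx", "dy", "dz": the shift along the tool's x, y, z in m; "claw": the gripper command: -1 is fully open, 1 is shut, values between are in proportion. In form: [{"ax": .., "ay": .., "az": .., "dx": .., "dy": .., "dz": .., "claw": ..}, ...]. A call has 1 to 12 rows; each row is the pose to reach, as a shift and turn from the pose commanded when the call began, along the tool's axes at that moment; what a row does not reach only later rows make up. A row lasts 1/8 s, in which the tool goes at most 62.5 mm and 10.7 degrees, less where a joint would pass 70% of its speed; a pose out of reach is approached as far as the arm can. A call with a gripper value outside its range is refused whole. The fingers move at their own pace and stop on an object; "newtons" is the grip in N (left out, the last holds). Time passes only in rows, so rows that repeat a pose let the fingers close. It gives the time, the measured TCP pose, the force and the opening at its end, in the units of the state.
- robot.observe(): the state, without advancing time (a new reading comes with each control period).
- robot.get_image(name): name is "scene" or "side" or "wrist"; returns the picture (480x640x3 uint8, red, green, blue); there is no depth.
- robot.camera_info(name): a dict with "camera_matrix" (3x3 intrinsics, pixels), "D" ([k1, k2, p1, p2, k3] as OpenCV has them; the pictures are not rectified), "R" (3x3) and "t" (3): a world point X has camera coordinates R X + t. Camera axes: x right, y down, z forward; pixel columns grow to the right and rows downward; lengths in m; the calibration is good to about 2 mm. A picture is of the moment at which its call begins: read the wrist's pose just before it. camera_info takes no time and is no camera call; for the wrist camera it gives the pose at the moment of the call.
- robot.sign_off(): hands the job in, once; it reports no verdict.
Trained networks look in the newest picture that a camera, given by its name, has taken for a name from the list of things; names that differ only in an ending like _2 or _b are one class to them, and where a whole thing is asked for, a point or a joint stands for the part that bears it (a point fixed in the world has none). Each returns a list of dicts, best first, with "score" (0 to 1); they miss things now and then, are a little off and sometimes report something else, mostly with a low value. They report only what shows in the picture. A call takes as long as a camera call. They do not tell look-alikes from the thing itself.
- robot.regions_of(target, camera): "region" (480x640 bool, what is visible of it) and "box" ([left, top, right, bottom] in pixels, round what is visible of it).
The state is a dict: "time": time; "qpos": joint angles; "qd": joint speeds; "effort": joint torques, N m; "eef_pos": TCP position; "orientation": TCP orientation; "ft_force": force on the tool from outside, world axes, zero at the start; "wrist_torque": the same for the moment, N m; "width": finger opening in m.
Only numpy, scipy, OpenCV 4.12 (cv2) and the standard library are available. Lean on these libraries where they do the work, as an engineer would, in place of code of your own. Each camera call takes 0.05 s, during which the arm holds its last target.

## Task

Tip all five kiln posts from the wooden scoop tray into the blue tote, from low over its rim, and set the empty tray back down flat on the table. Then squeeze the orange button in the tote's carry handle, pull the handle up past its first stop to the second, and lift the loaded tote level and clear of the table. Finish while still holding it there by the handle, without disturbing the glass, the tub or the wooden pounder.

Things in the scene. Friction and masses are not known exactly. Their poses are not given: they have to be found in the camera images.
- tote: Open blue plastic box, outside 300 (x) by 250 (y) by 140 high, walls and floor 5 mm, loose, about 0.6 kg with its handle. Origin: centre of the underside, z up. Its carry handle spans the middle of the mouth along tote x: a crossbar on two 12 mm steel rods that slide in sleeves (22 x 26 mm) inside the end walls at x = +/-133 mm. The mouth is open for 100 mm on either side of the crossbar.
- grip: Black crossbar of the tote's handle, 290 long (its x, parallel to the tote's), 28 wide (y), 26 high. Origin: centre of the bar, 165 mm above the tote's underside when stowed (bar 12 mm clear of the rim). The orange release button is in the middle of its +y face: squeezing the bar's middle across y presses it. 34 mm over bar and button before the squeeze, 29 mm pressed.
- button_face (a point): Centre of the orange release button's outer face when not pressed: 20 mm to the +y side of the crossbar's centre. The face is 50 mm long (along the bar) and 18 mm high and stands 6 mm out of the bar.
- button (a joint): Travel of the release button, m: 0 out, 0.005 fully pressed, sprung (3 N to start, 8 N fully pressed). Pressed by 3 mm or more it draws the latch pin, and the handle slides freely for as long as it is kept pressed; when let go, the pin snaps into the next stop.
- handle (a joint): How far the handle is drawn up out of the tote, m: 0 stowed, 0.045 first stop, 0.090 second stop and end of travel. A pin locks it at each of these (1.5 mm play) unless the button is pressed: pulling without the button lifts the tote. Sliding takes about 5 N, less than the tote's weight.
- tray: Light wooden scoop tray, 170 wide (x) by 130 deep (y), floor 6 thick, side walls 8 thick and 42 high, back wall at its +y edge 14 thick and 50 high, open at its -y edge: the pouring lip. 0.2 kg, loose. Origin: centre of the underside, z up. In the middle of the back wall stands a darker upright tab, 70 wide (x), 14 thick (y), its top 100 mm above the underside.
- tray_grip (a point): Where to pinch the tray's tab from above, fingers closing across its 14 mm thickness (tray y): 58 mm to +y of the tray's centre, 80 mm above its underside, 20 mm below the top of the tab.
- tray_lip (a point): Middle of the tray's open pouring edge, on the floor's upper face: 65 mm to -y of the tray's centre, 6 mm above its underside. Posts start to slide towards it when the tray is tilted by 27 to 37 degrees; 65 degrees empties it.
- post0: Kiln post: cream fireclay block 30 x 30 x 40 mm high with a dark hole in its end, 45 g. Origin: centre of its underside. Starts standing in the tray, its top 46 mm above the tray's underside.
- post1: Kiln post: cream fireclay block 30 x 30 x 40 mm high with a dark hole in its end, 45 g. Origin: centre of its underside. Starts standing in the tray, its top 46 mm above the tray's underside.
- post2: Kiln post: cream fireclay block 30 x 30 x 40 mm high with a dark hole in its end, 45 g. Origin: centre of its underside. Starts standing in the tray, its top 46 mm above the tray's underside.
- post3: Kiln post: cream fireclay block 30 x 30 x 40 mm high with a dark hole in its end, 45 g. Origin: centre of its underside. Starts standing in the tray, its top 46 mm above the tray's underside.
- post4: Kiln post: cream fireclay block 30 x 30 x 40 mm high with a dark hole in its end, 45 g. Origin: centre of its underside. Starts standing in the tray, its top 46 mm above the tray's underside.
- tumbler: Bystander: greenish drinking glass, 64 across, 110 high, stands on the table. Origin: centre of its underside.
- tub: Bystander: clear round slip tub with a white lid, 110 across, 75 high. Origin: centre of its underside.
- pounder: Bystander: wooden clay pounder standing on its head, 64 across, 125 high. Origin: centre of its underside.
Things that resemble listed ones, but are neither listed nor needed, are in the scene too. Leave any green or yellow look-alike of the post4 alone.

How it is judged:
On the way, in this order (a step that is already met when the one before it is completed fails the run):
1. all five posts lie in the tote (x of post0 in the frame of tote between -0.147 and 0.147 m and y of post0 in the frame of tote between -0.122 and 0.122 m and z of post0 in the frame of tote between 0 and 0.11 m and x of post1 in the frame of tote between -0.147 and 0.147 m and y of post1 in the frame of tote between -0.122 and 0.122 m and z of post1 in the frame of tote between 0 and 0.11 m and x of post2 in the frame of tote between -0.147 and 0.147 m and y of post2 in the frame of tote between -0.122 and 0.122 m and z of post2 in the frame of tote between 0 and 0.11 m and x of post3 in the frame of tote between -0.147 and 0.147 m and y of post3 in the frame of tote between -0.122 and 0.122 m and z of post3 in the frame of tote between 0 and 0.11 m and x of post4 in the frame of tote between -0.147 and 0.147 m and y of post4 in the frame of tote between -0.122 and 0.122 m and z of post4 in the frame of tote between 0 and 0.11 m), for 0.3 s.
2. the tray is back on the table, flat and let go (height (world z) of tray below 0.008 m and angle between tray's own z axis and vertical below 0.1 rad and contact force between the fingers and tray below 0.2 N), for 0.2 s.
3. the handle is drawn to its second stop (value of joint handle above 0.086 m), for 0.1 s.
At the end, for the whole second after the job is handed in: The gripper is holding the crossbar with the handle at its second stop (drawn 86 mm or more), the tote hangs from it still, its underside at least 15 mm above the table and level within 11 degrees, resting on nothing else; all five posts are in it; the tray stands flat on the table, let go (all of step 1 and all of step 2 and value of joint handle above 0.086 m and height (world z) of tote above 0.015 m and angle between tote's own z axis and vertical below 0.2 rad and linear speed of tote below 0.05 m/s and contact force between the fingers and grip above 3 N and contact force between tote and tray below 0.3 N and contact force between tote and tumbler below 0.3 N and contact force between tote and tub below 0.3 N and contact force between tote and pounder below 0.3 N); the arm keeps its last pose, push and grip.
It fails at once if the glass is pushed more than 25 mm or tipped (distance of tumbler from where it was at the start of the episode above 0.025 m or angle between tumbler's own z axis and vertical above 0.4 rad).
It fails at once if the tub is pushed more than 25 mm or tipped (distance of tub from where it was at the start of the episode above 0.025 m or angle between tub's own z axis and vertical above 0.4 rad).
It fails at once if the wooden pounder is pushed more than 25 mm or tipped (distance of pounder from where it was at the start of the episode above 0.025 m or angle between pounder's own z axis and vertical above 0.4 rad).
It fails at once if the tote is tipped by more than 20 degrees (angle between tote's own z axis and vertical above 0.35 rad).
It fails at once if posts are lifted more than 0.42 m above the table, not tipped in from low over the rim (height (world z) of any of post0, post1, post2, post3, post4 above 0.42 m).
It also fails if it takes over 59 s, if anything falls off the work surface, if the arm or the gripper's body presses on something with over 40 N, if the wrist force passes 120 N, or if a joint passes its speed limit or range.

## Working session

There is one attempt and no reset: what is moved stays moved. The work goes in short steps, Python scripts to look and compute and a tool call to move; the robot and the scene stay as the last step left them, time stands still between calls to the robot, and variables do not carry over. Pictures are saved under pics/ and viewed, and the job is handed in when it is done.

Besides the shell and the picture viewer there is one more tool, called after "Emit:" in YAML: its name, and indented under it one key for each argument. step_arm: Moves the arm, as the interface text tells. Its arguments: {"type":"object","properties":{"rows":{"type":"array"},"newtons":{"type":"number"}},"required":["rows"]}

```bash
mkdir -p pics; cat > h.py <<'E'
import numpy as np, cv2
from bench import robot
def snap(n,f):
    im=robot.get_image(n); cv2.imwrite('pics/'+f,cv2.cvtColor(im,cv2.COLOR_RGB2BGR)); return im
def ray(cam,uv,ci=None):
    c=ci or robot.camera_info(cam); K=np.array(c['camera_matrix'],float);D=np.array(c['D'],float);R=np.array(c['R']);t=np.array(c['t']).ravel()
    p=cv2.undistortPoints(np.array([[uv]],float),K,D)[0,0]
    return -R.T@t, R.T@np.array([p[0],p[1],1.])
def atz(cam,uv,z,ci=None):
    o,d=ray(cam,uv,ci); return o+d*(z-o[2])/d[2]
def proj(cam,X,ci=None):
    c=ci or robot.camera_info(cam)
    r,_=cv2.Rodrigues(np.array(c['R'],float))
    return cv2.projectPoints(np.array(X,float).reshape(-1,1,3),r,np.array(c['t'],float).ravel(),np.array(c['camera_matrix'],float),np.array(c['D'],float))[0][:,0]
E
python3 - <<'E'
from h import *
for n in ['scene','side','wrist']:
    snap(n,n+'0.png'); c=robot.camera_info(n); R=np.array(c['R']);print(n,np.array(-R.T@np.array(c['t']).ravel()).round(3),R[2].round(3))
s=robot.observe();print(s['time'],s['eef_pos'],s['orientation'],s['width'],robot.tip_reach)
E
```

```text
scene [ 0.974 -0.08   0.812] [-0.466  0.253 -0.848]
side [ 0.53  -0.713  0.706] [ 0.073  0.819 -0.569]
wrist [ 0.211 -0.485  0.374] [-0.292 -0.078 -0.953]
0.15 [ 0.13783517 -0.50627594  0.24484138] [ 9.91181573e-01  1.32509611e-01 -6.04229337e-05 -5.36949106e-04] 0.08554491559973222 0.014
```

View pics/scene0.png

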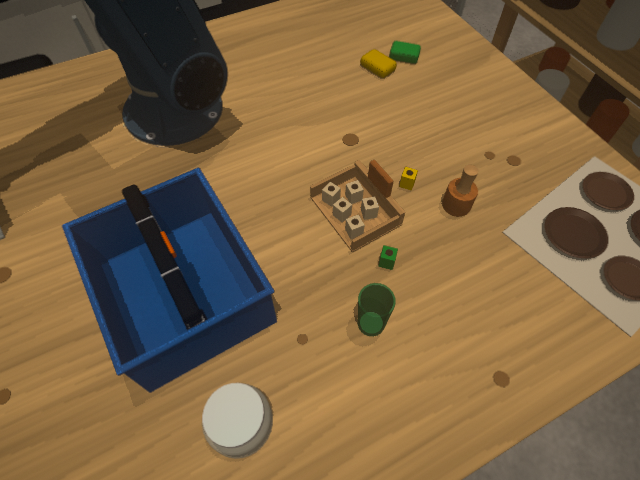

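View pics/side0.png

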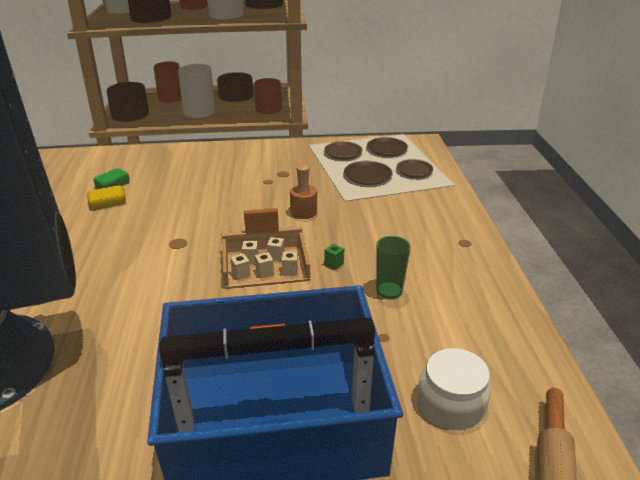

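View pics/wrist0.png

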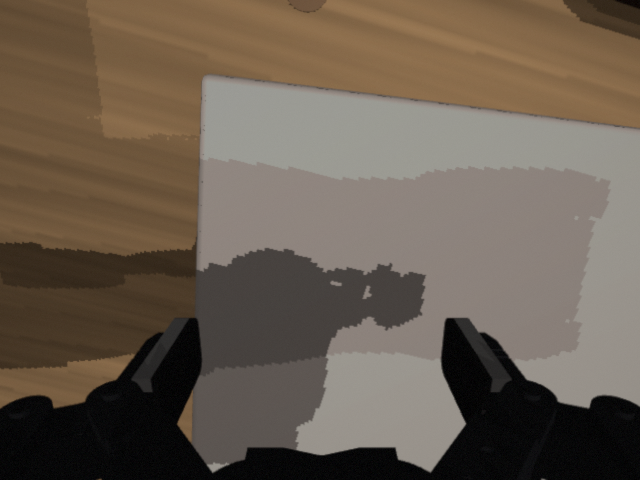

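```bash
python3 - <<'E'
from h import *
a=cv2.imread('pics/scene0.png');b=cv2.imread('pics/side0.png')
cv2.imwrite('pics/c1.png',cv2.resize(a[140:270,290:430],None,fx=4.5,fy=4.5,interpolation=cv2.INTER_CUBIC))
cv2.imwrite('pics/c2.png',cv2.resize(b[190:300,200:330],None,fx=5,fy=5,interpolation=cv2.INTER_CUBIC))
cv2.imwrite('pics/c3.png',cv2.resize(a[160:400,50:290],None,fx=2.5,fy=2.5,interpolation=cv2.INTER_CUBIC))
for n in ['tote','grip','tray','tray_grip','tumbler','tub','pounder','post0','button']:
  for c in ['scene','side']:
    for r in robot.regions_of(n,c)[:7]:
        m=r['region'];ys,xs=np.nonzero(m);print(n,c,round(r['score'],2),np.round(r['box']),xs.mean().round(),ys.mean().round())
E
```

```text
tote scene 0.63 [ 64. 166. 279. 391.] 169.0 279.0
tote scene 0.15 [204. 384. 273. 456.] 237.0 420.0
tote side 0.71 [148. 287. 398. 480.] 273.0 389.0
tote side 0.39 [161. 315. 378. 368.] 266.0 340.0
grip scene 0.57 [125. 187. 201. 327.] 163.0 256.0
grip scene 0.45 [345. 180. 365. 203.] 354.0 191.0
grip side 0.61 [160. 315. 378. 368.] 266.0 339.0
grip side 0.55 [222. 209. 309. 289.] 264.0 249.0
tray scene 0.59 [312. 157. 405. 251.] 362.0 202.0
tray scene 0.31 [344. 178. 366. 204.] 354.0 192.0
tray side 0.87 [223. 211. 309. 288.] 264.0 248.0
tray_grip scene 0.96 [307. 156. 403. 253.] 362.0 202.0
tray_grip side 0.79 [221. 209. 309. 286.] 263.0 248.0
tumbler scene 0.62 [357. 281. 397. 336.] 374.0 307.0
tumbler side 0.78 [377. 235. 415. 300.] 391.0 266.0
tub scene 0.41 [362. 196. 381. 220.] 369.0 208.0
tub side 0.61 [417. 347. 493. 433.] 454.0 389.0
pounder scene 0.82 [441. 166. 481. 216.] 461.0 193.0
pounder scene 0.66 [345. 178. 364. 204.] 354.0 192.0
pounder side 0.66 [293. 164. 317. 221.] 303.0 195.0
post0 scene 0.8 [335. 202. 354. 219.] 342.0 210.0
post0 scene 0.8 [345. 214. 362. 240.] 354.0 226.0
post0 scene 0.68 [320. 182. 343. 208.] 331.0 193.0
post0 scene 0.67 [396. 166. 417. 189.] 408.0 178.0
post0 scene 0.66 [379. 243. 400. 271.] 388.0 257.0
post0 scene 0.57 [361. 197. 378. 218.] 369.0 207.0
post0 scene 0.53 [343. 182. 364. 203.] 354.0 191.0
post0 side 0.96 [230. 255. 248. 280.] 240.0 267.0
post0 side 0.96 [282. 250. 297. 279.] 290.0 264.0
post0 side 0.84 [325. 240. 344. 271.] 334.0 256.0
post0 side 0.83 [254. 251. 276. 277.] 264.0 264.0
post0 side 0.81 [242. 240. 258. 263.] 250.0 250.0
post0 side 0.64 [267. 238. 285. 262.] 276.0 247.0
button scene 0.69 [161. 232. 175. 260.] 169.0 244.0
button scene 0.38 [125. 186. 203. 329.] 163.0 255.0
```

View pics/c1.png

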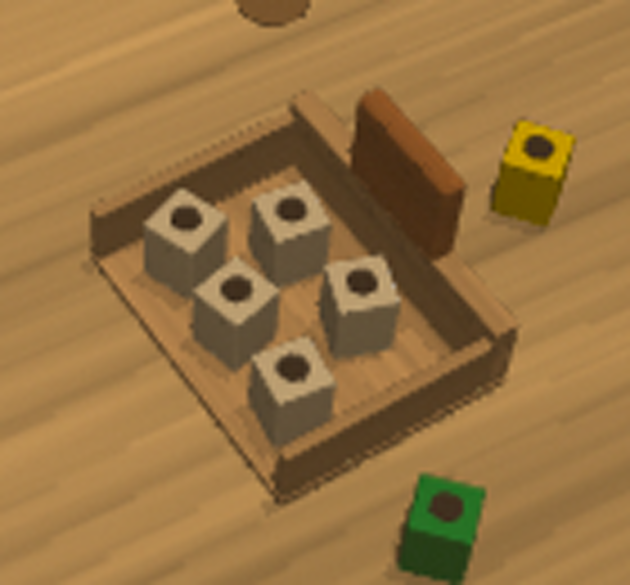

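View pics/c2.png

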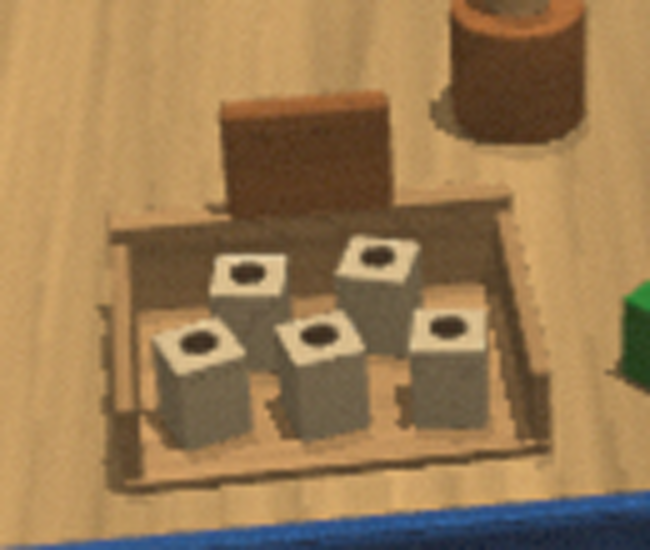

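View pics/c3.png

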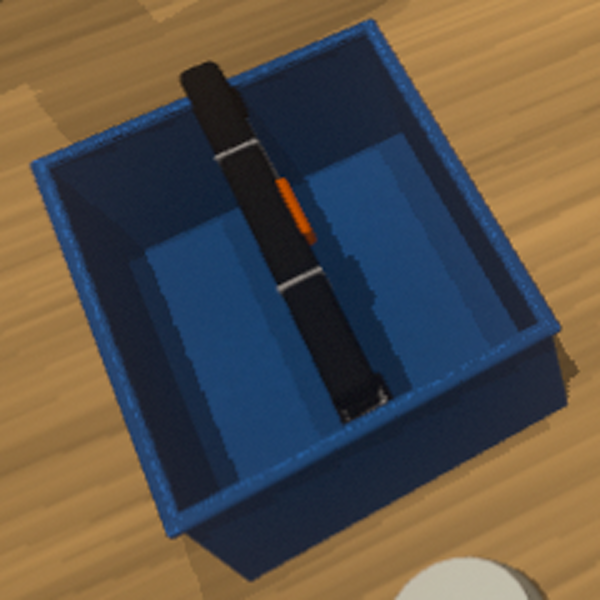

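```bash
python3 - <<'E'
from h import *
from scipy.optimize import least_squares
C={c:{k:np.array(v) for k,v in robot.camera_info(c).items() if k in('camera_matrix','D','R','t')} for c in('scene','side')}
def u(p,s,o): return [(p[0]+.5)/s-.5+o[0],(p[1]+.5)/s-.5+o[1]]
def fit(pts,x0):
    def w(x,X):
        c,s=np.cos(x[2]),np.sin(x[2]);return [x[0]+c*X[0]-s*X[1],x[1]+s*X[0]+c*X[1],X[2]]
    def f(x): return np.concatenate([proj(c,[w(x,np.array(X)/1000)],C[c])[0]-p for c,X,p in pts])
    r=least_squares(f,x0,loss='soft_l1');print(r.x.round(4),np.degrees(r.x[2]).round(2));print(f(r.x).reshape(-1,2).round(1).tolist());return r.x
t=[('scene',X,u(p,4.5,(290,140))) for X,p in [((-85,-65,0),(93,265)),((-85,-65,42),(92,210)),((85,-65,0),(280,503)),((85,-65,42),(278,455)),((-85,65,50),(300,92)),((85,65,50),(517,328)),((35,65,100),(465,185))]]
t+=[('side',X,u(p,5,(200,190))) for X,p in [((-85,-65,0),(118,490)),((85,-65,0),(550,453)),((-85,65,50),(110,217)),((85,65,50),(510,192)),((-35,65,100),(222,102)),((35,65,100),(387,92))]]
fit(t,[.5,.2,0])
t=[('scene',X,u(p,2.5,(50,160))) for X,p in [((-150,-125,140),(33,162)),((-150,125,140),(373,20)),((150,125,140),(560,325)),((150,-125,140),(172,533)),((150,-125,0),(250,580))]]
t+=[('side',X,p) for X,p in [((-150,125,140),(163,305)),((150,125,140),(366,289)),((150,-125,140),(397,409)),((-150,-125,140),(151,437))]]
x=fit(t,[.4,-.2,0])
print(proj('scene',[0.4,0,0]), 'bystanders')
print('tumbler',atz('scene',(371,324),0),atz('side',(390,291),0))
print('tub',atz('scene',(235,412),.075),atz('side',(457,374),.075))
print('pounder',atz('scene',(459,206),0),atz('side',(304,209),0))
print('green',atz('scene',(389,250),.04),atz('side',(334,248),.04),'yel',atz('scene',(410,171),.04))
for c,p in (('scene',(354,222)),('scene',(342,204)),('scene',(331,188)),('scene',(370,202)),('scene',(354,186))): print(atz(c,p,.046))
E
```

```text
[0.492  0.2507 0.0653] 3.74
[[-1.0, -0.8], [-1.3, -0.4], [-0.9, 2.0], [0.7, 2.1], [2.6, -0.4], [0.3, 0.2], [0.7, 0.4], [0.6, 1.5], [-0.1, 1.2], [-0.7, -1.0], [-0.3, -2.4], [-1.0, -0.3], [-0.1, -0.9]]
[ 0.5046 -0.1406  0.0601] 3.44
[[2.5, 0.8], [-1.3, 1.9], [-3.8, 0.2], [0.7, -3.0], [0.3, 1.3], [2.5, -1.7], [-7.8, -2.7], [-0.1, 1.3], [-0.3, 0.4]]
[[232.22276429 225.02270021]] bystanders
tumbler [0.73333056 0.14841776 0.        ] [0.73575953 0.14781903 0.        ]
tub [ 0.78022447 -0.13274949  0.075     ] [ 0.77845936 -0.14553958  0.075     ]
pounder [0.58699156 0.46382828 0.        ] [0.58614152 0.4735485  0.        ]
green [0.6287599  0.24871531 0.04      ] [0.63508005 0.24637964 0.04      ] yel [0.47723163 0.39901234 0.04      ]
[0.54146863 0.2183518  0.046     ]
[0.49008055 0.21878767 0.046     ]
[0.44178716 0.2185561  0.046     ]
[0.51300043 0.27351178 0.046     ]
[0.46006351 0.2650336  0.046     ]
```

```bash
cat >> h.py <<'E'
from scipy.spatial.transform import Rotation as Ro
def toolR(yaw,tilt=0,axis_yaw=None):
    # yaw deg of tool x (down-pointing); tilt deg about horizontal world axis at axis_yaw
    y=np.radians(yaw);x=np.array([np.cos(y),np.sin(y),0]);z=np.array([0,0,-1.]);R=np.stack([x,np.cross(z,x),z],1)
    if tilt:
        a=np.radians(yaw if axis_yaw is None else axis_yaw);R=Ro.from_rotvec(np.radians(tilt)*np.array([np.cos(a),np.sin(a),0])).as_matrix()@R
    return R
def cur():
    s=robot.observe();return np.array(s['eef_pos']),Ro.from_quat(s['orientation']).as_matrix(),s
def rel(p,R,p0=None,R0=None):
    if p0 is None: p0,R0,_=cur()
    d=R0.T@(np.array(p)-p0);a=Ro.from_matrix(R0.T@R).as_rotvec(degrees=True)
    return d.round(4),a.round(2)
E
python3 - <<'E'
from h import *
print(rel([.488,.309,.22],toolR(3.7)))
print(rel([.40,.0,.24],toolR(3.7)))
E
```

```text
(array([ 0.552 , -0.6949,  0.0254]), array([-1.000e-02, -0.000e+00,  1.153e+01]))
(array([ 0.3859, -0.4199,  0.0053]), array([-1.000e-02, -0.000e+00,  1.153e+01]))
```

Emit:
step_arm:
  rows:
    - {"dx": 0.19, "dy": -0.2, "dz": 0, "az": 5, "claw": -1}
    - {"dx": 0.386, "dy": -0.42, "dz": 0, "az": 11.5, "claw": -1}
    - {"dx": 0.386, "dy": -0.42, "dz": 0, "az": 11.5, "claw": -1}
    - {"dx": 0.386, "dy": -0.42, "dz": 0, "az": 11.5, "claw": -1}
    - {"dx": 0.386, "dy": -0.42, "dz": 0, "az": 11.5, "claw": -1}
    - {"dx": 0.386, "dy": -0.42, "dz": 0, "az": 11.5, "claw": -1}
    - {"dx": 0.386, "dy": -0.42, "dz": 0, "az": 11.5, "claw": -1}
    - {"dx": 0.386, "dy": -0.42, "dz": 0, "az": 11.5, "claw": -1}
    - {"dx": 0.386, "dy": -0.42, "dz": 0, "az": 11.5, "claw": -1}
    - {"dx": 0.386, "dy": -0.42, "dz": 0, "az": 11.5, "claw": -1}

```text
$.rows[0]: bad value
```

```bash
python3 - <<'E'
from h import *
p,R,s=cur();print(s['time'],p.round(4),Ro.from_matrix(R).as_quat().round(4),np.round(s['qpos'],3),np.round(s['ft_force'],1))
print(rel([.488,.309,.18],toolR(3.7)))
E
```

```text
1.05 [ 0.1379 -0.5065  0.2453] [ 9.912e-01  1.325e-01  0.000e+00 -1.000e-04] [-1.305  0.238 -0.014  1.319  0.     1.571] [-0.8  0.6 -0.4]
(array([ 0.552 , -0.6949,  0.0654]), array([-1.000e-02, -0.000e+00,  1.153e+01]))
```

Emit:
step_arm:
  rows:
    - {"ax": 0, "ay": 0, "az": 5, "dx": 0.19, "dy": -0.2, "dz": 0, "claw": -1}
    - {"ax": 0, "ay": 0, "az": 11.5, "dx": 0.386, "dy": -0.42, "dz": 0, "claw": -1}
    - {"ax": 0, "ay": 0, "az": 11.5, "dx": 0.386, "dy": -0.42, "dz": 0, "claw": -1}
    - {"ax": 0, "ay": 0, "az": 11.5, "dx": 0.386, "dy": -0.42, "dz": 0, "claw": -1}
    - {"ax": 0, "ay": 0, "az": 11.5, "dx": 0.386, "dy": -0.42, "dz": 0, "claw": -1}
    - {"ax": 0, "ay": 0, "az": 11.5, "dx": 0.386, "dy": -0.42, "dz": 0, "claw": -1}
    - {"ax": 0, "ay": 0, "az": 11.5, "dx": 0.386, "dy": -0.42, "dz": 0, "claw": -1}
    - {"ax": 0, "ay": 0, "az": 11.5, "dx": 0.386, "dy": -0.42, "dz": 0, "claw": -1}
    - {"ax": 0, "ay": 0, "az": 11.5, "dx": 0.386, "dy": -0.42, "dz": 0, "claw": -1}
    - {"ax": 0, "ay": 0, "az": 11.5, "dx": 0.386, "dy": -0.42, "dz": 0, "claw": -1}

```text
time: 2.3
eef_pos: [0.4013, 0.0034, 0.2453]
orientation: [0.999, 0.035, 0.0, -0.0]
ft_force: [-0.4, -0.9, -0.0]
width: 0.0858
```

```bash
python3 - <<'E'
from h import *
p,R,s=cur();print(s['time'],p.round(4),Ro.from_matrix(R).as_quat().round(4),np.round(s['qpos'],3),np.round(s['ft_force'],1))
print(rel([.488,.309,.18],toolR(3.7)))
E
```

```text
2.3 [0.4013 0.0034 0.2453] [ 9.994e-01  3.540e-02  2.000e-04 -3.000e-04] [ 8.000e-03  2.500e-02 -2.670e-01  1.277e+00  1.000e-03  3.079e+00] [-0.4 -0.9 -0. ]
(array([ 0.1081, -0.2986,  0.0655]), array([-0.03, -0.03,  0.36]))
```

Emit:
step_arm:
  rows:
    - {"ax": 0, "ay": 0, "az": -120, "dx": 0.1, "dy": -0.28, "dz": 0, "claw": -1}
    - {"ax": 0, "ay": 0, "az": -120, "dx": 0.1, "dy": -0.28, "dz": 0, "claw": -1}
    - {"ax": 0, "ay": 0, "az": -120, "dx": 0.1, "dy": -0.28, "dz": 0, "claw": -1}
    - {"ax": 0, "ay": 0, "az": -120, "dx": 0.1, "dy": -0.28, "dz": 0, "claw": -1}
    - {"ax": 0, "ay": 0, "az": -120, "dx": 0.1, "dy": -0.28, "dz": 0, "claw": -1}
    - {"ax": 0, "ay": 0, "az": -120, "dx": 0.1, "dy": -0.28, "dz": 0, "claw": -1}
    - {"ax": 0, "ay": 0, "az": -120, "dx": 0.1, "dy": -0.28, "dz": 0, "claw": -1}
    - {"ax": 0, "ay": 0, "az": -120, "dx": 0.1, "dy": -0.28, "dz": 0, "claw": -1}
    - {"ax": 0, "ay": 0, "az": -120, "dx": 0.1, "dy": -0.28, "dz": 0, "claw": -1}
    - {"ax": 0, "ay": 0, "az": -120, "dx": 0.1, "dy": -0.28, "dz": 0, "claw": -1}
    - {"ax": 0, "ay": 0, "az": -120, "dx": 0.1, "dy": -0.28, "dz": 0, "claw": -1}
    - {"ax": 0, "ay": 0, "az": -120, "dx": 0.1, "dy": -0.28, "dz": 0, "claw": -1}

```text
time: 3.8
eef_pos: [0.4819, 0.2851, 0.2454]
orientation: [0.472, 0.882, -0.0, -0.0]
ft_force: [-0.4, 0.7, -0.4]
width: 0.0854
```

```bash
python3 - <<'E'
from h import *
p,R,s=cur();print(s['time'],p.round(4),np.round(s['qpos'],3))
print(rel([.488,.309,.2],toolR(183.7)))
E
```

```text
3.8 [0.4819 0.2851 0.2454] [ 0.534  0.299  0.071  1.343 -0.     1.517]
(array([0.0165, 0.0184, 0.0454]), array([-1.000e-02, -0.000e+00, -6.001e+01]))
```

Emit:
step_arm:
  rows:
    - {"ax": 0, "ay": 0, "az": -60, "dx": 0.016, "dy": 0.018, "dz": 0.02, "claw": -1}
    - {"ax": 0, "ay": 0, "az": -60, "dx": 0.016, "dy": 0.018, "dz": 0.02, "claw": -1}
    - {"ax": 0, "ay": 0, "az": -60, "dx": 0.016, "dy": 0.018, "dz": 0.02, "claw": -1}
    - {"ax": 0, "ay": 0, "az": -60, "dx": 0.016, "dy": 0.018, "dz": 0.02, "claw": -1}
    - {"ax": 0, "ay": 0, "az": -60, "dx": 0.016, "dy": 0.018, "dz": 0.02, "claw": -1}
    - {"ax": 0, "ay": 0, "az": -60, "dx": 0.016, "dy": 0.018, "dz": 0.02, "claw": -1}
    - {"ax": 0, "ay": 0, "az": -60, "dx": 0.016, "dy": 0.018, "dz": 0.02, "claw": -1}
    - {"ax": 0, "ay": 0, "az": -60, "dx": 0.016, "dy": 0.018, "dz": 0.02, "claw": -1}

```text
time: 4.8
eef_pos: [0.4878, 0.309, 0.2254]
orientation: [-0.03, 1.0, 0.0, -0.0]
ft_force: [-0.7, 0.1, -0.2]
width: 0.0854
```

```bash
python3 - <<'E'
from h import *
snap('wrist','w1.png')
p,R,s=cur();print(s['time'],p.round(4),R.round(3),np.round(s['qpos'],3))
E
```

```text
4.85 [0.4878 0.3091 0.2254] [[-0.998 -0.062 -0.   ]
 [-0.062  0.998  0.   ]
 [ 0.     0.    -1.   ]] [0.565 0.335 0.073 1.308 0.    0.503]
```

View pics/w1.png

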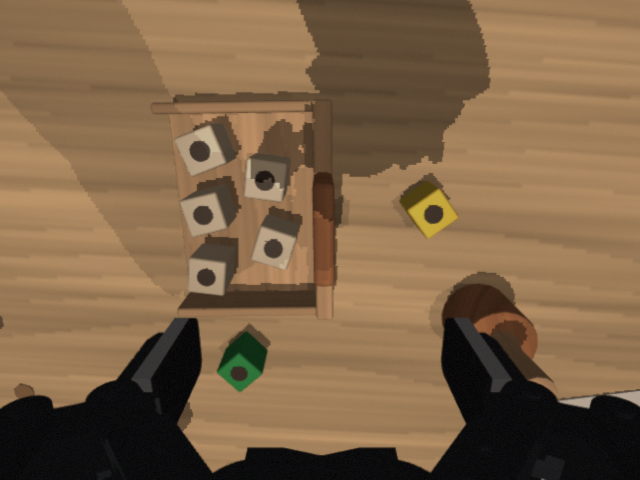

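```bash
python3 - <<'E'
from h import *
for uv,z in [((324,176),.1),((324,286),.1),((314,284),.1),((334,284),.1),((315,178),.1),((332,178),.1),((323,318),.05),((323,98),.05)]: print(uv,atz('wrist',uv,z).round(4))
a=cv2.imread('pics/w1.png');cv2.imwrite('pics/w1c.png',cv2.resize(a[80:340,140:360],None,fx=2.5,fy=2.3,interpolation=2)[:600])
E
```

```text
(324, 176) [0.4473 0.3097 0.1   ]
(324, 286) [0.5199 0.3143 0.1   ]
(314, 284) [0.5189 0.3076 0.1   ]
(334, 284) [0.5181 0.3208 0.1   ]
(315, 178) [0.4489 0.3043 0.1   ]
(332, 178) [0.4483 0.3146 0.1   ]
(323, 318) [0.5697 0.3171 0.05  ]
(323, 98) [0.4009 0.3064 0.05  ]
```

View pics/w1c.png

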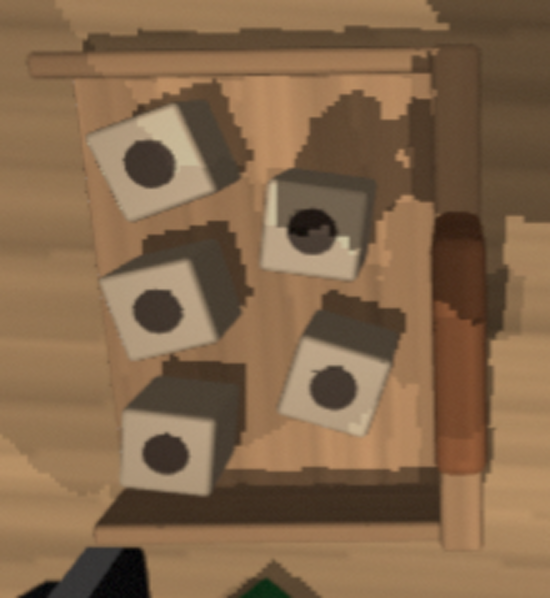

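Emit:
step_arm:
  rows:
    - {"ax": 0, "ay": 0, "az": 0, "dx": 0.004, "dy": 0.003, "dz": 0.06, "claw": -1}
    - {"ax": 0, "ay": 0, "az": 0, "dx": 0.004, "dy": 0.003, "dz": 0.1, "claw": -1}
    - {"ax": 0, "ay": 0, "az": 0, "dx": 0.004, "dy": 0.003, "dz": 0.13, "claw": -1}
    - {"ax": 0, "ay": 0, "az": 0, "dx": 0.004, "dy": 0.003, "dz": 0.15, "claw": -1}
    - {"ax": 0, "ay": 0, "az": 0, "dx": 0.004, "dy": 0.003, "dz": 0.15, "claw": -1}
    - {"ax": 0, "ay": 0, "az": 0, "dx": 0.004, "dy": 0.003, "dz": 0.15, "claw": 1}
    - {"ax": 0, "ay": 0, "az": 0, "dx": 0.004, "dy": 0.003, "dz": 0.15, "claw": 1}
    - {"ax": 0, "ay": 0, "az": 0, "dx": 0.004, "dy": 0.003, "dz": 0.15, "claw": 1}
    - {"ax": 0, "ay": 0, "az": 0, "dx": 0.004, "dy": 0.003, "dz": 0.15, "claw": 1}
    - {"ax": 0, "ay": 0, "az": 0, "dx": 0.004, "dy": 0.003, "dz": 0.15, "claw": 1}
    - {"ax": 0, "ay": 0, "az": 0, "dx": 0.004, "dy": 0.003, "dz": 0.15, "claw": 1}
  newtons: 80

```text
time: 6.22
eef_pos: [0.4837, 0.3119, 0.0759]
orientation: [-0.032, 0.999, 0.0, 0.0]
ft_force: [-1.2, -3.0, 5.9]
width: 0.0131
```

```bash
python3 - <<'E'
from h import *
snap('side','s1.png')
p,R,s=cur();print(s['time'],p.round(4),np.round(s['qpos'],3),s['width'],s['ft_force'].round(1) if hasattr(s['ft_force'],'round') else s['ft_force'])
E
```

```text
6.275 [0.4837 0.3119 0.0759] [ 0.573  0.428 -0.188  0.954 -0.     0.508] 0.013093963437675042 [-0.8 -2.9  6. ]
```

View pics/s1.png

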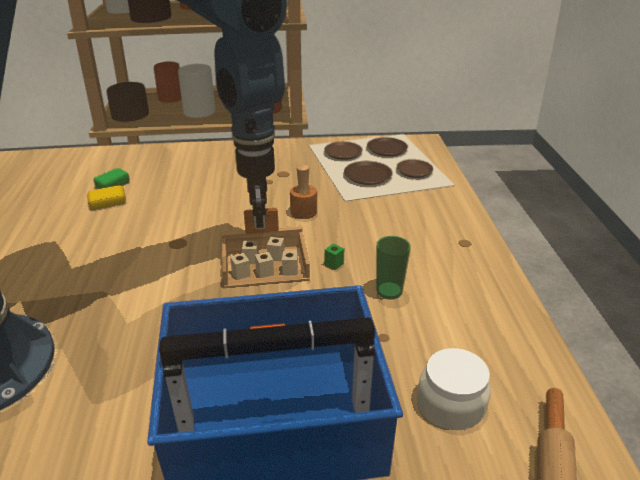

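```bash
cat >> h.py <<'E'
TO=np.array([.5046,-.1406]);TY=3.5
def plan(lip_xy_tote,lipz,tilt):
    a=np.radians(TY);ex=np.array([np.cos(a),np.sin(a),0]);ey=np.array([-np.sin(a),np.cos(a),0])
    lip=np.array([*TO,0])+ex*lip_xy_tote[0]+ey*lip_xy_tote[1]+np.array([0,0,lipz])
    t=np.radians(tilt); yy=ey*np.cos(t)+np.array([0,0,1])*np.sin(t); zz=-ey*np.sin(t)+np.array([0,0,1])*np.cos(t)
    return lip+.123*yy+.070*zz, toolR(180+TY,tilt,TY)
E
python3 - <<'E'
from h import *
print('btn scene',atz('scene',(168,244),.165), 'expected',TO+np.array([-.0012,.02]))
for uv,X in [((266,340),.165)]: print('bar side',atz('side',uv,X))
p,R=plan((0,.078),.18,0);print(p,rel(p,R))
p2,R2=plan((0,.078),.18,20);print(p2,rel(p2,R2,p,R))
E
```

```text
btn scene [ 0.5023019 -0.1249656  0.165    ] expected [ 0.5034 -0.1206]
bar side [ 0.50218559 -0.14328219  0.165     ]
[0.49232924 0.06002509 0.25      ] (array([ 0.0076, -0.2519, -0.1741]), array([0.  , 0.05, 0.21]))
[0.49424368 0.02872437 0.28784696] (array([-0.    , -0.0314, -0.0378]), array([-20.,  -0.,   0.]))
```

Emit:
step_arm:
  rows:
    - {"ax": 0, "ay": 0, "az": 0, "dx": 0, "dy": 0, "dz": -0.01, "claw": 1}
    - {"ax": 0, "ay": 0, "az": 0, "dx": 0, "dy": 0, "dz": -0.035, "claw": 1}
    - {"ax": 0, "ay": 0, "az": 0, "dx": 0, "dy": 0, "dz": -0.065, "claw": 1}
    - {"ax": 0, "ay": 0, "az": 0, "dx": 0.001, "dy": -0.01, "dz": -0.1, "claw": 1}
    - {"ax": 0, "ay": 0, "az": 0, "dx": 0.002, "dy": -0.03, "dz": -0.135, "claw": 1}
    - {"ax": 0, "ay": 0, "az": 0, "dx": 0.003, "dy": -0.06, "dz": -0.162, "claw": 1}
    - {"ax": 0, "ay": 0, "az": 0, "dx": 0.004, "dy": -0.092, "dz": -0.174, "claw": 1}
    - {"ax": 0, "ay": 0, "az": 0, "dx": 0.005, "dy": -0.13, "dz": -0.174, "claw": 1}
    - {"ax": 0, "ay": 0, "az": 0, "dx": 0.006, "dy": -0.17, "dz": -0.174, "claw": 1}
    - {"ax": 0, "ay": 0, "az": 0, "dx": 0.007, "dy": -0.205, "dz": -0.174, "claw": 1}
    - {"ax": 0, "ay": 0, "az": 0, "dx": 0.0076, "dy": -0.235, "dz": -0.174, "claw": 1}
    - {"ax": 0, "ay": 0, "az": 0, "dx": 0.0076, "dy": -0.252, "dz": -0.174, "claw": 1}

```text
time: 7.78
eef_pos: [0.492, 0.059, 0.2494]
orientation: [-0.032, 0.999, 0.0, -0.0]
ft_force: [0.7, 0.1, -3.9]
width: 0.0129
```

```bash
python3 - <<'E'
from h import *
snap('side','s2.png');snap('scene','c2a.png')
p,R,s=cur();print(s['time'],p.round(4),np.round(s['qpos'],3),s['width'],s['ft_force'],s['wrist_torque'])
E
```

```text
7.875 [0.4922 0.059  0.2494] [ 0.119  0.187 -0.07   1.314  0.     0.056] 0.013050292178163725 [ 0.07651385 -0.12255499 -3.58582753] [0.2777727  0.04709464 0.0372455 ]
```

View pics/s2.png

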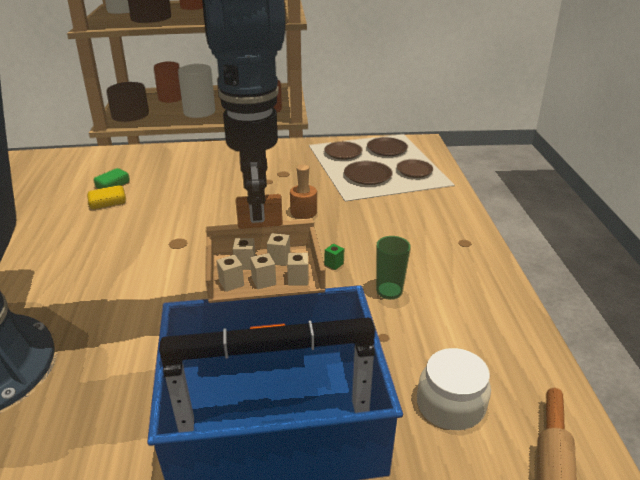

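View pics/c2a.png

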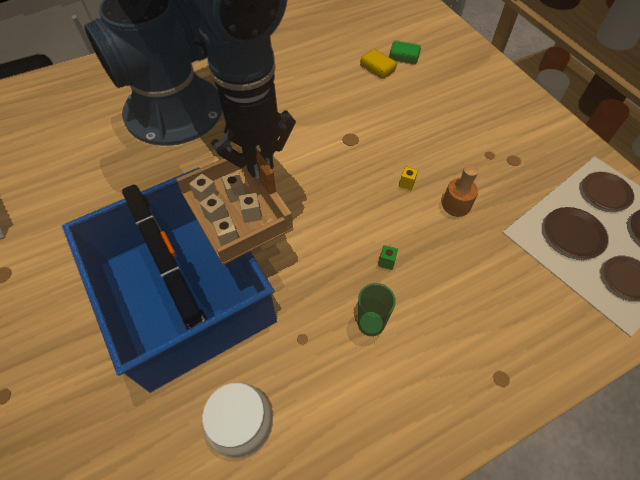

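```bash
python3 - <<'E'
from h import *
print(atz('side',(208,303),.174),atz('side',(325,293),.174),atz('scene',(180,190),.18),atz('scene',(222,262),.174))
p0,R0=plan((0,.078),.18,0)
for t in range(5,71,5):
    p,R=plan((0,.078),.18,t);print(t,*rel(p,R,p0,R0),p.round(3))
E
```

```text
[ 0.41973974 -0.07000417  0.174     ] [ 0.58926073 -0.0607597   0.174     ] [ 0.41503152 -0.07118736  0.18      ] [ 0.5820934  -0.05824951  0.174     ]
5 [-0.     -0.0066 -0.0105] [-5. -0.  0.] [0.493 0.053 0.26 ]
10 [-0.     -0.014  -0.0203] [-10.  -0.  -0.] [0.493 0.046 0.27 ]
15 [-0.     -0.0223 -0.0294] [-15.  -0.  -0.] [0.494 0.038 0.279]
20 [-0.     -0.0314 -0.0378] [-20.  -0.   0.] [0.494 0.029 0.288]
25 [ 0.     -0.0411 -0.0454] [-25.  -0.   0.] [0.495 0.019 0.295]
30 [ 0.     -0.0515 -0.0521] [-30.  -0.   0.] [0.495 0.009 0.302]
35 [-0.     -0.0624 -0.0579] [-35.  -0.  -0.] [ 0.496 -0.002  0.308]
40 [-0.     -0.0738 -0.0627] [-40.  -0.  -0.] [ 0.497 -0.014  0.313]
45 [-0.     -0.0855 -0.0665] [-45.  -0.   0.] [ 0.498 -0.025  0.316]
50 [ 0.     -0.0976 -0.0692] [-50.  -0.   0.] [ 0.498 -0.037  0.319]
55 [-0.     -0.1098 -0.0709] [-55.  -0.   0.] [ 0.499 -0.05   0.321]
60 [ 0.     -0.1221 -0.0715] [-60.  -0.  -0.] [ 0.5   -0.062  0.322]
65 [-0.     -0.1345 -0.0711] [-65.  -0.   0.] [ 0.501 -0.074  0.321]
70 [-0.     -0.1467 -0.0695] [-70.  -0.   0.] [ 0.501 -0.086  0.32 ]
```

Emit:
step_arm:
  rows:
    - {"ax": -3, "ay": 0, "az": 0, "dx": 0, "dy": -0.0038, "dz": -0.0062, "claw": 1}
    - {"ax": -7, "ay": 0, "az": 0, "dx": 0, "dy": -0.0095, "dz": -0.0145, "claw": 1}
    - {"ax": -12, "ay": 0, "az": 0, "dx": 0, "dy": -0.0172, "dz": -0.024, "claw": 1}
    - {"ax": -17, "ay": 0, "az": 0, "dx": 0, "dy": -0.0258, "dz": -0.033, "claw": 1}
    - {"ax": -20, "ay": 0, "az": 0, "dx": 0, "dy": -0.0314, "dz": -0.0378, "claw": 1}
    - {"ax": -20, "ay": 0, "az": 0, "dx": 0, "dy": -0.0314, "dz": -0.0378, "claw": 1}

```text
time: 8.62
eef_pos: [0.4947, 0.0285, 0.2869]
orientation: [-0.031, 0.984, 0.173, -0.006]
ft_force: [0.1, 0.4, -4.1]
width: 0.0131
```

```bash
python3 - <<'E'
from h import *
p,R,s=cur();print(s['time'],p.round(4),R[:,2].round(3),np.round(s['qpos'],3),s['width'],s['ft_force'],s['wrist_torque'])
pp,RR=plan((0,.078),.18,20);print(rel(pp,RR))
# planar fit
from scipy.optimize import least_squares
D=[([-1.305,.238,-.014,1.319,0,1.571],[.1379,-.5065,.2453]),([.008,.025,-.267,1.277,.001,3.079],[.4013,.0034,.2453]),([.534,.299,.071,1.343,0,1.517],[.4819,.2851,.2454]),([.565,.335,.073,1.308,0,.503],[.4878,.3091,.2254]),([.573,.428,-.188,.954,0,.508],[.4837,.3119,.0759]),([.119,.187,-.07,1.314,0,.056],[.4922,.059,.2494]),(list(s['qpos']),list(p))]
Rd=[None]*6+[R]
def fk(x,q):
    h,L1,al,L2,be,d,e=x
    c,sn=np.cos(q[0]),np.sin(q[0]);er=np.array([c,sn,0]);ez=np.array([0,0,1.]);en=np.array([-sn,c,0])
    ph=q[1]-q[2]+q[3]; f=er*np.cos(ph)-ez*np.sin(ph)
    w=ez*h+er*e+L1*(er*np.sin(q[1]+al)+ez*np.cos(q[1]+al))+L2*(er*np.cos(q[1]-q[2]+be)-ez*np.sin(q[1]-q[2]+be))
    z=f*np.cos(q[4])+x7*en*np.sin(q[4])
    return w+d*z,z
for x7 in(1,-1):
    r=least_squares(lambda x:np.concatenate([fk(x,q)[0]-t for q,t in D]+[(fk(x,D[-1][0])[1]-R[:,2])*.1]),[.25,.35,0,.35,0,.2,0]);print(x7,r.cost,r.x.round(3),fk(r.x,D[-1][0])[1])
    if r.cost<1e-4:
        np.save('fk.npy',r.x)
        lo=np.array([-2.66,-1.03,-1.14,-1.82,-1.45]);hi=np.array([2.66,1.9,1.46,2.27,1.34])
        q=np.array(s['qpos'][:5])
        for t in(35,50,60,65,70):
            pp,RR=plan((0,.078),.18,t)
            k=least_squares(lambda q:np.concatenate([fk(r.x,q)[0]-pp,(fk(r.x,q)[1]-RR[:,2])*.3,1e-3*(q-q0)]) if 0 else np.concatenate([fk(r.x,q)[0]-pp,(fk(r.x,q)[1]-RR[:,2])*.3]),q);q=k.x
            print(t,q.round(2),k.cost)
E
```

```text
8.625 [0.4947 0.0285 0.2869] [-0.023  0.341 -0.94 ] [-0.141  0.217  0.019  1.447  0.341 -0.218] 0.013142774464767904 [ 0.07910689  0.40370069 -4.1425158 ] [-0.49960067 -0.0319685   0.0362937 ]
(array([ 0.0004,  0.0006, -0.0008]), array([-0.02, -0.1 ,  0.14]))
1 3.922242259881355e-05 [ 0.054  0.57  -0.003  0.395 -0.087  0.298  0.   ] [-0.02253925  0.34099918 -0.93979335]
35 [-0.33  0.26  0.03  1.61  0.56] 2.7914303934058824e-28
50 [-0.48  0.34  0.05  1.83  0.72] 1.2231876988717051e-27
60 [-0.55  0.41  0.05  2.    0.79] 5.300020746556826e-17
65 [-0.59  0.45  0.05  2.08  0.81] 3.451029076357241e-22
70 [-0.61  0.48  0.04  2.17  0.82] 1.656528550393698e-22
-1 0.0036597234426392466 [-0.525  0.558 -0.023  0.422 -0.196 -0.255 -0.024] [-0.11679961 -0.32116399 -0.93979335]
```

```bash
python3 - <<'E'
from h import *
p0,R0=plan((0,.078),.18,20)
for t in (24,29,34,40,46,52,58,63,67):
    p,R=plan((0,.078),.18,t);print(t,*rel(p,R,p0,R0))
E
```

```text
24 [-0.     -0.0052 -0.0084] [-4. -0. -0.]
29 [-0.     -0.0125 -0.0184] [-9. -0.  0.]
34 [ 0.     -0.0206 -0.0277] [-14.  -0.   0.]
40 [-0.     -0.0314 -0.0378] [-20.  -0.  -0.]
46 [-0.     -0.0431 -0.0468] [-26.  -0.  -0.]
52 [-0.     -0.0558 -0.0545] [-32.  -0.  -0.]
58 [ 0.     -0.0692 -0.0609] [-38.  -0.   0.]
63 [-0.     -0.0808 -0.0651] [-43.  -0.  -0.]
67 [ 0.     -0.0903 -0.0677] [-47.  -0.   0.]
```

Emit:
step_arm:
  rows:
    - {"ax": -4, "ay": 0, "az": 0, "dx": 0, "dy": -0.0052, "dz": -0.0084, "claw": 1}
    - {"ax": -9, "ay": 0, "az": 0, "dx": 0, "dy": -0.0125, "dz": -0.0184, "claw": 1}
    - {"ax": -14, "ay": 0, "az": 0, "dx": 0, "dy": -0.0206, "dz": -0.0277, "claw": 1}
    - {"ax": -20, "ay": 0, "az": 0, "dx": 0, "dy": -0.0314, "dz": -0.0378, "claw": 1}
    - {"ax": -26, "ay": 0, "az": 0, "dx": 0, "dy": -0.0431, "dz": -0.0468, "claw": 1}
    - {"ax": -32, "ay": 0, "az": 0, "dx": 0, "dy": -0.0558, "dz": -0.0545, "claw": 1}
    - {"ax": -38, "ay": 0, "az": 0, "dx": 0, "dy": -0.0692, "dz": -0.0609, "claw": 1}
    - {"ax": -43, "ay": 0, "az": 0, "dx": 0, "dy": -0.0808, "dz": -0.0651, "claw": 1}
    - {"ax": -47, "ay": 0, "az": 0, "dx": 0, "dy": -0.0903, "dz": -0.0677, "claw": 1}
    - {"ax": -47, "ay": 0, "az": 0, "dx": 0, "dy": -0.0903, "dz": -0.0677, "claw": 1}
    - {"ax": -47, "ay": 0, "az": 0, "dx": 0, "dy": -0.0903, "dz": -0.0677, "claw": 1}

```text
time: 10.0
eef_pos: [0.5015, -0.0781, 0.32]
orientation: [-0.028, 0.834, 0.551, -0.018]
ft_force: [0.0, 0.7, -2.2]
width: 0.0132
```

```bash
python3 - <<'E'
from h import *
snap('side','s3.png');snap('scene','c3a.png')
p,R,s=cur();print(s['time'],p.round(4),R[:,2].round(3),np.round(s['qpos'],3),s['width'],s['ft_force'],s['wrist_torque'])
pp,RR=plan((0,.078),.18,67);print(rel(pp,RR))
E
```

```text
10.1 [ 0.5014 -0.078   0.3206] [-0.061  0.918 -0.393] [-0.589  0.682  0.302  2.149  0.817 -1.099] 0.012843271567217127 [ 0.07667896 -0.48073985 -2.36243604] [-1.32281547 -0.10192233 -0.0042024 ]
(array([ 0.0006, -0.0004, -0.0009]), array([-0.14, -0.27,  0.2 ]))
```

View pics/s3.png

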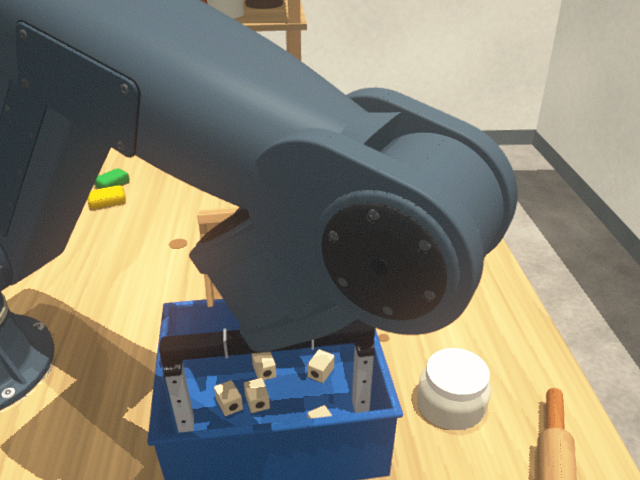

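View pics/c3a.png

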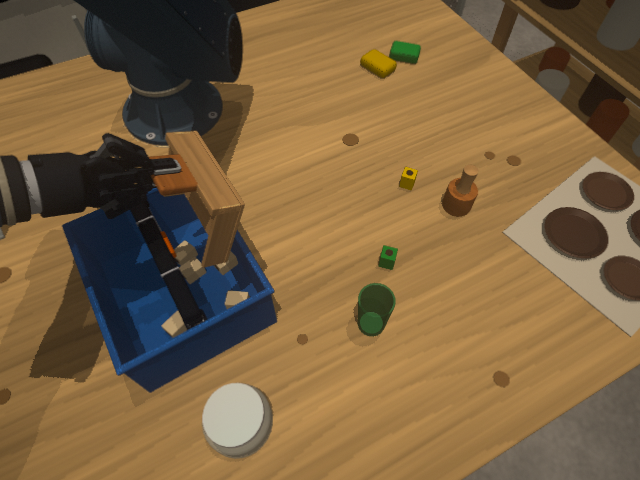

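```bash
python3 - <<'E'
from h import *
p0,R0=plan((0,.078),.18,67)
for t in (58,49,40,31,22,13,5,0):
    p,R=plan((0,.078),.18,t);print(t,*rel(p,R,p0,R0))
E
```

```text
58 [-0.      0.0094  0.0201] [9. 0. 0.]
49 [-0.      0.0156  0.0414] [18.  0.  0.]
40 [-0.      0.0184  0.0635] [27.  0. -0.]
31 [-0.      0.0177  0.0857] [36.  0. -0.]
22 [-0.      0.0135  0.1075] [45.  0. -0.]
13 [-0.      0.0059  0.1284] [54.  0.  0.]
5 [-0.     -0.0034  0.1457] [62.  0. -0.]
0 [-0.     -0.0105  0.1559] [67.  0. -0.]
```

Emit:
step_arm:
  rows:
    - {"ax": 9, "ay": 0, "az": 0, "dx": 0, "dy": 0.0094, "dz": 0.0201, "claw": 1}
    - {"ax": 18, "ay": 0, "az": 0, "dx": 0, "dy": 0.0156, "dz": 0.0414, "claw": 1}
    - {"ax": 27, "ay": 0, "az": 0, "dx": 0, "dy": 0.0184, "dz": 0.0635, "claw": 1}
    - {"ax": 36, "ay": 0, "az": 0, "dx": 0, "dy": 0.0177, "dz": 0.0857, "claw": 1}
    - {"ax": 45, "ay": 0, "az": 0, "dx": 0, "dy": 0.0135, "dz": 0.1075, "claw": 1}
    - {"ax": 54, "ay": 0, "az": 0, "dx": 0, "dy": 0.0059, "dz": 0.1284, "claw": 1}
    - {"ax": 62, "ay": 0, "az": 0, "dx": 0, "dy": -0.0034, "dz": 0.1457, "claw": 1}
    - {"ax": 67, "ay": 0, "az": 0, "dx": 0, "dy": -0.0105, "dz": 0.1559, "claw": 1}
    - {"ax": 67, "ay": 0, "az": 0, "dx": 0, "dy": -0.0105, "dz": 0.1559, "claw": 1}
    - {"ax": 67, "ay": 0, "az": 0, "dx": 0, "dy": -0.0105, "dz": 0.1559, "claw": 1}

```text
time: 11.35
eef_pos: [0.4921, 0.0604, 0.2502]
orientation: [-0.033, 0.999, 0.001, 0.001]
ft_force: [-0.4, -0.4, -1.9]
width: 0.0131
```

```bash
python3 - <<'E'
from h import *
snap('side','s4.png')
p,R,s=cur();print(s['time'],p.round(4),R[:,2].round(3),np.round(s['qpos'],3),s['width'],s['ft_force'],s['wrist_torque'])
print(rel([.4837,.3119,.0759],toolR(183.6)))
E
```

```text
11.4 [0.4923 0.0599 0.2501] [ 0.001  0.001 -1.   ] [ 1.200e-01  1.860e-01 -7.000e-02  1.314e+00  1.000e-03  5.600e-02] 0.012784507873341122 [-0.53030667 -0.11384455 -2.33438124] [0.07710949 0.02543369 0.00422253]
(array([-0.0074,  0.2518,  0.1746]), array([0.08, 0.07, 0.1 ]))
```

View pics/s4.png

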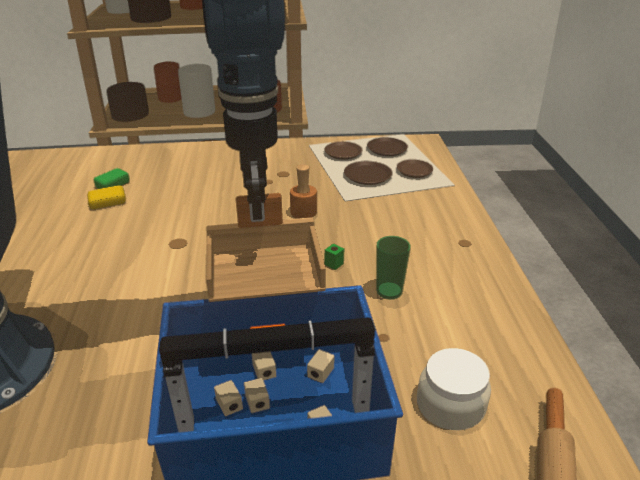

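Emit:
step_arm:
  rows:
    - {"ax": 0, "ay": 0, "az": 0, "dx": 0, "dy": 0.04, "dz": 0, "claw": 1}
    - {"ax": 0, "ay": 0, "az": 0, "dx": -0.003, "dy": 0.095, "dz": 0, "claw": 1}
    - {"ax": 0, "ay": 0, "az": 0, "dx": -0.005, "dy": 0.15, "dz": 0.01, "claw": 1}
    - {"ax": 0, "ay": 0, "az": 0, "dx": -0.007, "dy": 0.2, "dz": 0.04, "claw": 1}
    - {"ax": 0, "ay": 0, "az": 0, "dx": -0.0074, "dy": 0.235, "dz": 0.08, "claw": 1}
    - {"ax": 0, "ay": 0, "az": 0, "dx": -0.0074, "dy": 0.252, "dz": 0.12, "claw": 1}
    - {"ax": 0, "ay": 0, "az": 0, "dx": -0.0074, "dy": 0.252, "dz": 0.15, "claw": 1}
    - {"ax": 0, "ay": 0, "az": 0, "dx": -0.0074, "dy": 0.252, "dz": 0.163, "claw": 1}
    - {"ax": 0, "ay": 0, "az": 0, "dx": -0.0074, "dy": 0.252, "dz": 0.17, "claw": 1}
    - {"ax": 0, "ay": 0, "az": 0, "dx": -0.0074, "dy": 0.252, "dz": 0.173, "claw": 1}
    - {"ax": 0, "ay": 0, "az": 0, "dx": -0.0074, "dy": 0.252, "dz": 0.173, "claw": 1}

```text
time: 12.78
eef_pos: [0.4839, 0.3121, 0.0771]
orientation: [-0.032, 0.999, 0.0, 0.001]
ft_force: [-0.8, 0.0, -2.0]
width: 0.0132
```

```bash
python3 - <<'E'
from h import *
p,R,s=cur();print(s['time'],p.round(4),R[:,2].round(3),s['width'],s['ft_force'],s['wrist_torque'])
E
```

```text
12.775 [0.4839 0.3121 0.0771] [ 0.001  0.001 -1.   ] 0.013206260570669133 [-0.8281732   0.04590554 -2.0475459 ] [ 0.1033185   0.02367568 -0.00273077]
```

Emit:
step_arm:
  rows:
    - {"ax": 0, "ay": 0, "az": 0, "dx": 0, "dy": 0, "dz": 0.0015, "claw": 1}
    - {"ax": 0, "ay": 0, "az": 0, "dx": 0, "dy": 0, "dz": 0.0015, "claw": 1}
    - {"ax": 0, "ay": 0, "az": 0, "dx": 0, "dy": 0, "dz": 0.0015, "claw": -1}
    - {"ax": 0, "ay": 0, "az": 0, "dx": 0, "dy": 0, "dz": 0.0015, "claw": -1}
    - {"ax": 0, "ay": 0, "az": 0, "dx": 0, "dy": 0, "dz": 0.0015, "claw": -1}
    - {"ax": 0, "ay": 0, "az": 0, "dx": 0, "dy": 0, "dz": 0.0015, "claw": -1}
    - {"ax": 0, "ay": 0, "az": 0, "dx": 0, "dy": 0, "dz": 0.0015, "claw": -1}
    - {"ax": 0, "ay": 0, "az": 0, "dx": 0, "dy": 0, "dz": -0.05, "claw": -1}
    - {"ax": 0, "ay": 0, "az": 0, "dx": 0, "dy": 0, "dz": -0.1, "claw": -1}
    - {"ax": 0, "ay": 0, "az": 0, "dx": 0, "dy": 0, "dz": -0.15, "claw": -1}
    - {"ax": 0, "ay": 0, "az": 0, "dx": 0, "dy": 0, "dz": -0.2, "claw": -1}
    - {"ax": 0, "ay": 0, "az": 0, "dx": 0, "dy": 0, "dz": -0.2, "claw": -1}

```text
time: 14.28
eef_pos: [0.4846, 0.3129, 0.2803]
orientation: [-0.033, 0.999, 0.002, 0.003]
ft_force: [0.1, 0.1, -0.7]
width: 0.0854
```

```bash
python3 - <<'E'
from h import *
snap('scene','c5.png')
p,R,s=cur();print(s['time'],p.round(4),s['width'],s['ft_force'])
print(rel([.5035,-.143,.275],toolR(183.5)))
E
```

```text
14.325 [0.484  0.3125 0.2779] 0.08533612007133241 [ 0.97369781 -0.12289251 -0.52599043]
(array([ 0.0101, -0.4558,  0.0021]), array([0.1 , 0.18, 0.23]))
```

View pics/c5.png

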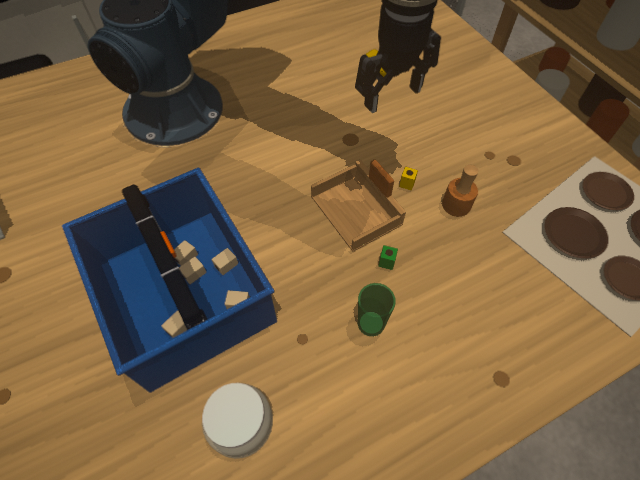

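Emit:
step_arm:
  rows:
    - {"ax": 0, "ay": 0, "az": 0, "dx": 0.01, "dy": -0.456, "dz": -0.02, "claw": -1}
    - {"ax": 0, "ay": 0, "az": 0, "dx": 0.01, "dy": -0.456, "dz": -0.02, "claw": -1}
    - {"ax": 0, "ay": 0, "az": 0, "dx": 0.01, "dy": -0.456, "dz": -0.02, "claw": -1}
    - {"ax": 0, "ay": 0, "az": 0, "dx": 0.01, "dy": -0.456, "dz": -0.02, "claw": -1}
    - {"ax": 0, "ay": 0, "az": 0, "dx": 0.01, "dy": -0.456, "dz": -0.02, "claw": -1}
    - {"ax": 0, "ay": 0, "az": 0, "dx": 0.01, "dy": -0.456, "dz": -0.02, "claw": -1}
    - {"ax": 0, "ay": 0, "az": 0, "dx": 0.01, "dy": -0.456, "dz": -0.02, "claw": -1}
    - {"ax": 0, "ay": 0, "az": 0, "dx": 0.01, "dy": -0.456, "dz": -0.02, "claw": -1}
    - {"ax": 0, "ay": 0, "az": 0, "dx": 0.01, "dy": -0.456, "dz": -0.02, "claw": -1}
    - {"ax": 0, "ay": 0, "az": 0, "dx": 0.01, "dy": -0.456, "dz": -0.02, "claw": -1}
    - {"ax": 0, "ay": 0, "az": 0, "dx": 0.01, "dy": -0.456, "dz": -0.02, "claw": -1}
    - {"ax": 0, "ay": 0, "az": 0, "dx": 0.01, "dy": -0.456, "dz": -0.02, "claw": -1}

```text
time: 15.82
eef_pos: [0.5031, -0.1426, 0.2963]
orientation: [-0.033, 0.999, 0.0, 0.0]
ft_force: [-0.1, -0.0, -0.5]
width: 0.0855
```

```bash
python3 - <<'E'
from h import *
snap('wrist','w5.png')
p,R,s=cur();print(s['time'],p.round(4),R.round(3),np.round(s['qpos'],3))
E
```

```text
15.875 [ 0.5031 -0.1428  0.2964] [[-0.998 -0.066  0.   ]
 [-0.066  0.998  0.   ]
 [-0.     0.    -1.   ]] [-0.277  0.223  0.096  1.444  0.    -0.343]
```

View pics/w5.png

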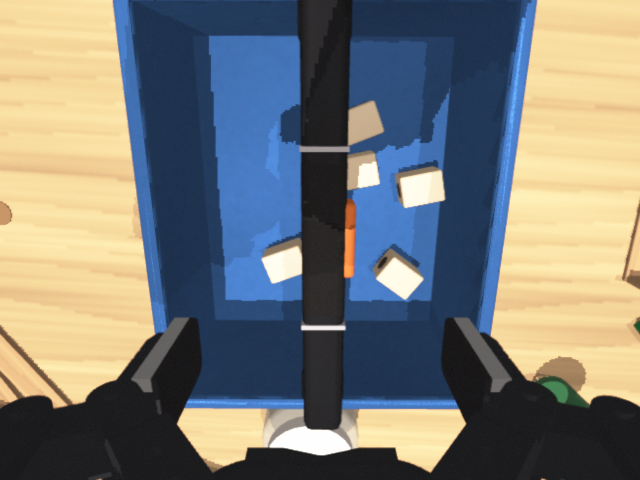

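```bash
python3 - <<'E'
from h import *
for uv,z in [((350,202),.17),((350,277),.17),((323,149),.178),((323,327),.178),((324,20),.178),((323,410),.178)]: print(uv,atz('wrist',uv,z).round(4))
E
```

```text
(350, 202) [ 0.4779 -0.1251  0.17  ]
(350, 277) [ 0.5281 -0.1207  0.17  ]
(323, 149) [ 0.446  -0.1442  0.178 ]
(323, 327) [ 0.5617 -0.1363  0.178 ]
(324, 20) [ 0.3784 -0.1483  0.178 ]
(323, 410) [ 0.6282 -0.1317  0.178 ]
```

Emit:
step_arm:
  rows:
    - {"ax": 0, "ay": 0, "az": -0.3, "dx": 0, "dy": 0.0028, "dz": 0.05, "claw": -1}
    - {"ax": 0, "ay": 0, "az": -0.3, "dx": 0, "dy": 0.0028, "dz": 0.09, "claw": -1}
    - {"ax": 0, "ay": 0, "az": -0.3, "dx": 0, "dy": 0.0028, "dz": 0.12, "claw": -1}
    - {"ax": 0, "ay": 0, "az": -0.3, "dx": 0, "dy": 0.0028, "dz": 0.136, "claw": -1}
    - {"ax": 0, "ay": 0, "az": -0.3, "dx": 0, "dy": 0.0028, "dz": 0.136, "claw": -1}
    - {"ax": 0, "ay": 0, "az": -0.3, "dx": 0, "dy": 0.0028, "dz": 0.136, "claw": 1}
    - {"ax": 0, "ay": 0, "az": -0.3, "dx": 0, "dy": 0.0028, "dz": 0.136, "claw": 1}
    - {"ax": 0, "ay": 0, "az": -0.3, "dx": 0, "dy": 0.0028, "dz": 0.136, "claw": 1}
    - {"ax": 0, "ay": 0, "az": -0.3, "dx": 0, "dy": 0.0028, "dz": 0.136, "claw": 1}
    - {"ax": 0, "ay": 0, "az": -0.3, "dx": 0, "dy": 0.0028, "dz": 0.136, "claw": 1}
    - {"ax": 0, "ay": 0, "az": -0.3, "dx": 0, "dy": 0.0028, "dz": 0.136, "claw": 1}
  newtons: 80

```text
time: 17.25
eef_pos: [0.5032, -0.1409, 0.1613]
orientation: [-0.035, 0.999, 0.0, 0.001]
ft_force: [-2.1, 0.8, 6.3]
width: 0.0271
```

```bash
python3 - <<'E'
from h import *
snap('side','s6.png')
p,R,s=cur();print(s['time'],p.round(4),s['width'],s['ft_force'],s['wrist_torque'])
E
```

```text
17.3 [ 0.5032 -0.1409  0.1613] 0.027423020276114433 [-0.72202535 -0.14782156  7.65129392] [ 0.51287114  0.30146062 -0.15260986]
```

View pics/s6.png

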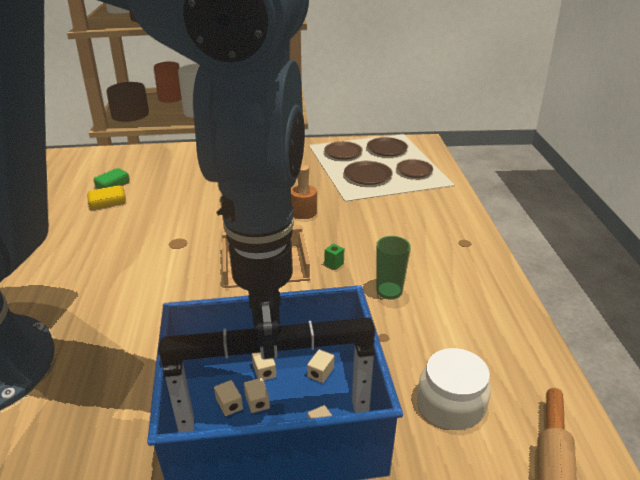

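Emit:
step_arm:
  rows:
    - {"ax": 0, "ay": 0, "az": 0, "dx": 0, "dy": 0, "dz": -0.008, "claw": 1}
    - {"ax": 0, "ay": 0, "az": 0, "dx": 0, "dy": 0, "dz": -0.016, "claw": 1}
    - {"ax": 0, "ay": 0, "az": 0, "dx": 0, "dy": 0, "dz": -0.024, "claw": 1}
    - {"ax": 0, "ay": 0, "az": 0, "dx": 0, "dy": 0, "dz": -0.032, "claw": 1}
    - {"ax": 0, "ay": 0, "az": 0, "dx": 0, "dy": 0, "dz": -0.04, "claw": 1}
    - {"ax": 0, "ay": 0, "az": 0, "dx": 0, "dy": 0, "dz": -0.048, "claw": 1}
    - {"ax": 0, "ay": 0, "az": 0, "dx": 0, "dy": 0, "dz": -0.056, "claw": 1}
    - {"ax": 0, "ay": 0, "az": 0, "dx": 0, "dy": 0, "dz": -0.064, "claw": 1}
    - {"ax": 0, "ay": 0, "az": 0, "dx": 0, "dy": 0, "dz": -0.07, "claw": 1}

```text
time: 18.42
eef_pos: [0.5028, -0.1408, 0.2308]
orientation: [-0.035, 0.999, 0.0, 0.0]
ft_force: [1.2, 1.0, -4.8]
width: 0.0272
```

```bash
python3 - <<'E'
from h import *
snap('side','s7.png')
p,R,s=cur();print(s['time'],p.round(4),s['width'],s['ft_force'],s['wrist_torque'])
E
```

```text
18.475 [ 0.503  -0.1409  0.2314] 0.02742167578860668 [-0.99119794 -1.11058925 -0.02698704] [ 0.13674201  0.27381722 -0.1306093 ]
```

View pics/s7.png

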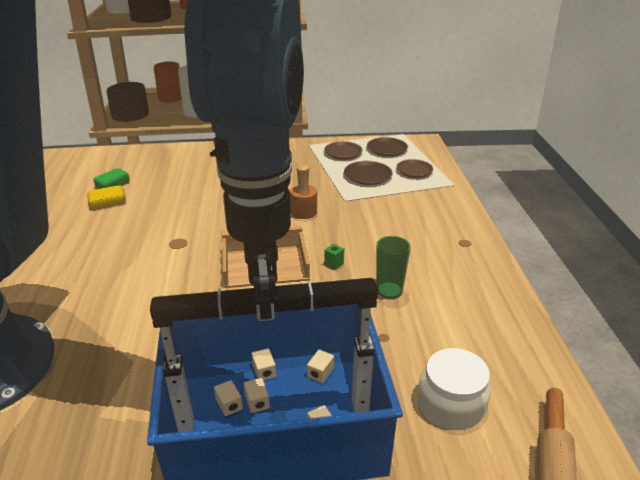

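Emit:
step_arm:
  rows:
    - {"ax": 0, "ay": 0, "az": 0, "dx": 0, "dy": 0, "dz": -0.007, "claw": 1}
    - {"ax": 0, "ay": 0, "az": 0, "dx": 0, "dy": 0, "dz": -0.014, "claw": 1}
    - {"ax": 0, "ay": 0, "az": 0, "dx": 0, "dy": 0, "dz": -0.018, "claw": 1}
    - {"ax": 0, "ay": 0, "az": 0, "dx": 0, "dy": 0, "dz": -0.02, "claw": 1}
    - {"ax": 0, "ay": 0, "az": 0, "dx": 0, "dy": 0, "dz": -0.023, "claw": 1}
    - {"ax": 0, "ay": 0, "az": 0, "dx": 0, "dy": 0, "dz": -0.027, "claw": 1}
    - {"ax": 0, "ay": 0, "az": 0, "dx": 0, "dy": 0, "dz": -0.032, "claw": 1}
    - {"ax": 0, "ay": 0, "az": 0, "dx": 0, "dy": 0, "dz": -0.038, "claw": 1}
    - {"ax": 0, "ay": 0, "az": 0, "dx": 0, "dy": 0, "dz": -0.045, "claw": 1}
    - {"ax": 0, "ay": 0, "az": 0, "dx": 0, "dy": 0, "dz": -0.045, "claw": 1}
  newtons: 100

```text
time: 19.73
eef_pos: [0.5031, -0.141, 0.276]
orientation: [-0.035, 0.999, -0.0, 0.001]
ft_force: [0.9, 0.3, -8.7]
width: 0.0266
```

```bash
python3 - <<'E'
from h import *
snap('side','s8.png')
p,R,s=cur();print(s['time'],p.round(4),s['width'],s['ft_force'],s['wrist_torque'])
E
```

```text
19.775 [ 0.503  -0.1409  0.2756] 0.027150842272577844 [-1.0311928  -0.37582369 -8.73817822] [-0.12382011  0.12592246  0.01586507]
```

View pics/s8.png

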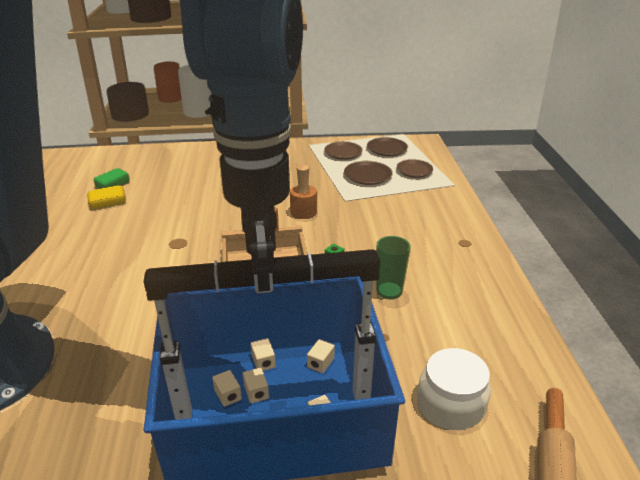

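Emit:
step_arm:
  rows:
    - {"ax": 0, "ay": 0, "az": 0, "dx": 0, "dy": 0, "dz": -0.006, "claw": 1}
    - {"ax": 0, "ay": 0, "az": 0, "dx": 0, "dy": 0, "dz": -0.013, "claw": 1}
    - {"ax": 0, "ay": 0, "az": 0, "dx": 0, "dy": 0, "dz": -0.02, "claw": 1}
    - {"ax": 0, "ay": 0, "az": 0, "dx": 0, "dy": 0, "dz": -0.025, "claw": 1}
    - {"ax": 0, "ay": 0, "az": 0, "dx": 0, "dy": 0, "dz": -0.025, "claw": 1}
    - {"ax": 0, "ay": 0, "az": 0, "dx": 0, "dy": 0, "dz": -0.025, "claw": 1}
    - {"ax": 0, "ay": 0, "az": 0, "dx": 0, "dy": 0, "dz": -0.025, "claw": 1}
    - {"ax": 0, "ay": 0, "az": 0, "dx": 0, "dy": 0, "dz": -0.025, "claw": 1}

```text
time: 20.78
eef_pos: [0.5027, -0.1408, 0.3001]
orientation: [-0.035, 0.999, 0.0, -0.0]
ft_force: [0.6, -1.1, -7.4]
width: 0.0268
```

```bash
python3 - <<'E'
from h import *
snap('side','s9.png');snap('scene','c9.png')
p,R,s=cur();print(s['time'],p.round(4),s['width'],s['ft_force'],s['wrist_torque'])
E
```

```text
20.875 [ 0.5028 -0.1408  0.3001] 0.02703260244993124 [ 0.0950067  -0.62305921 -8.41532519] [-0.07103193  0.06053198 -0.05022736]
```

View pics/s9.png

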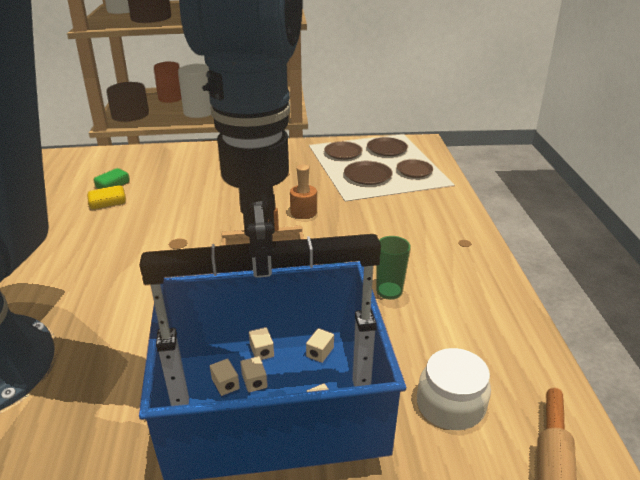

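View pics/c9.png

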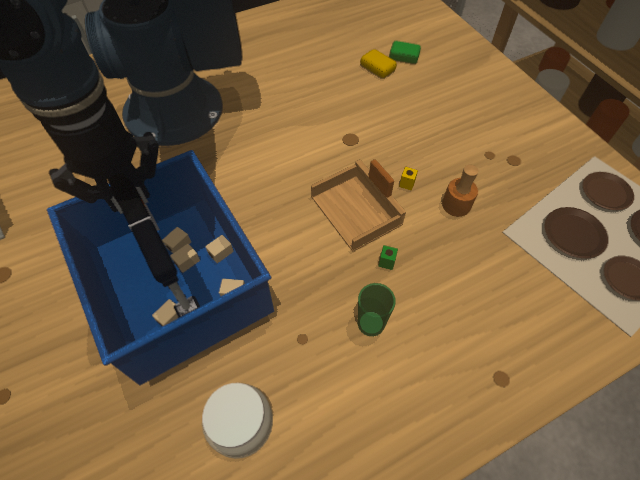

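```bash
python3 - <<'E'
from h import *
for X,uv in [((-.15,.125),(192,153)),((.15,.125),(268,276)),((.15,-.125),(108,362)),((-.15,-.125),(50,211))]:
    a=np.radians(3.7);c,s_=np.cos(a),np.sin(a)
    print(proj('scene',[.503+c*X[0]-s_*X[1],-.1415+s_*X[0]+c*X[1],.19])[0].round(1),uv)
print(robot.sign_off())
E
```

```text
[189.9 151.1] (192, 153)
[265.9 274.7] (268, 276)
[105.  358.9] (108, 362)
[ 49.8 208.6] (50, 211)
the job is handed in; nothing more can be done
None
```

The job is done and handed in, at about 21 s of the 59 s allowed. The hand-in gives no verdict, so the results below are my own last checks.

- **Posts:** I tipped the tray low over the rim to about 67°. The pictures afterwards showed all five posts in the tote and the tray empty.
- **Tray:** It is back flat on the table in its original place and let go. The scene picture and the gripper's open width agree.
- **Handle:** I squeezed the crossbar (finger opening 27 mm, so the button was in). The handle slid up while the tote stayed down, past the first stop. The tote then lifted once the handle reached the end of its travel.
- **Final hold:** The gripper still holds the bar at 100 N, with the wrist carrying about 8.4 N, roughly the loaded tote's weight. By the arm's height the tote's underside is about 48 mm above the table.
- **Level:** In the scene picture the four rim corners were within about 4 pixels of where a level tote would put them. The offsets were all in nearly the same direction, so I take it as level.
- **Bystanders:** The glass, tub and pounder look unmoved in the last pictures, and no check failed.

One early disagreement: my first measurement of the tote from the fixed cameras left up to 8 pixels of error at one corner. I corrected it with the wrist camera before gripping the bar.

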